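# Stack the empty jigsaw sorting tray on the full one

## Robot

A 6-joint arm with a two-finger parallel gripper is mounted at the origin on the work surface. World frame = base frame: x ahead of the robot, y to its left, z up, the work surface at z = 0. Lengths are in mm, angles in rad, forces in N, time in s.
With the tool pointing down it reaches from about 350 to 875 mm from the base axis. Payload 4.2 kg.
Tool frame: the origin (TCP) lies between the finger pads; the fingertips stand 17 mm ahead of it and the grasp point (between the pads) lies 2 mm behind it; z points along the fingers, x is the direction in which the jaws open and shut, and the axes are right-handed (so a half turn about z gives the same grasp; the last joint's range is limited). The gripper opens to 85 mm and grips with 20 to 120 N. Pads are 22 mm wide; open, the fingers measure 114 mm over their backs; the gripper's body (76 mm by 85 mm) begins 54 mm behind the grasp point. The pads swing forward as they close: fully open they stand 13 mm farther back than shut.
Start: joints at [-0.907, 0.385, 0.008, 0, -1.194, -0.259], TCP at [246.16, -574.46, 248.312] pointing down, gripper open.
Joint ranges: [-3.14, 3.14], [-1.21, 2.06], [-1.07, 1.41], [-3.16, 2.05], [-2.99, -0.16], [-3.1, 3.1]. Speed limits (rad/s): [2.79, 2.79, 3.14, 3.14, 3.14, 3.14].

## Interface

Orientations are given as a rotation vector (axis times angle).
In Python, from workcell import * gives the robot as it stands. The module is installed in compiled form; this text tells all that it offers.
- The arm moves only by the shell command python3 -m jog 'ROWS' [FORCE]. ROWS is JSON, a list of rows, each a list of 7 numbers: the shift along the tool's x, y, z in mm, then the turn, a rotation vector about the tool's x, y, z in rad, then the closure, from -1 (fully open) to 1 (shut), so that 0 is half open. A call has 1 to 10 rows; each row is the pose to reach, as a shift and turn from the pose commanded when the call began, along the tool's axes at that moment; what a row does not reach only later rows make up. A row lasts 1/10 s, in which the tool goes at most 50 mm and 8.59 degrees, less where a joint would pass 70% of its speed; a pose out of reach is approached as far as the arm can. A call with a gripper value outside its range is refused whole. The fingers move at their own pace and stop on an object; FORCE is the grip in N (left out, the last holds). Time passes only in rows, so rows that repeat a pose let the fingers close. It gives the time, the measured TCP pose, the force and the opening at its end, in the units of the state.
- get_state(): the state, without advancing time (a new reading comes with each control period).
- get_image(name): name is "scene" or "top"; returns the picture (480x640x3 uint8, red, green, blue); there is no depth.
- camera_model(name): a dict with "vfov" (degrees; the focal length in pixels is half the picture's height over the tangent of half this angle, whatever the lens; pixels are square), "cx", "cy" (the principal point, pixels), "dist_coeffs" ([k1, k2, p1, p2, k3] as OpenCV has them; the pictures are not rectified), "T" (4x4, takes a point from camera to world coordinates). Camera axes: x right, y down, z forward; pixel columns grow to the right and rows downward; lengths in mm; the calibration is good to about 2 mm. A picture is of the moment at which its call begins. camera_model takes no time and is no camera call.
- hand_in(): hands the job in, once; it reports no verdict.
The state is a dict: "clock": time; "joints": joint angles; "qvel": joint speeds; "joint_torque": joint torques, N m; "tcp_pos": TCP position; "tool_rot": TCP orientation; "contact_force": force on the tool from outside, world axes, zero at the start; "wrist_torque": the same for the moment, N m; "grip_width": finger opening in mm.
Only numpy, scipy, OpenCV 4.12 (cv2) and the standard library are available. Lean on these libraries where they do the work, as an engineer would, in place of code of your own. Each camera call takes 0.05 s, during which the arm holds its last target.

## Task

Set the long empty sorting tray squarely on top of the tray that holds the jigsaw pieces, turned end for end so that its finger tab points the opposite way to the full tray's tab: then it stands level on the rim lugs and does not nest down onto the pieces. Set it down gently without dropping it, keep the full tray standing where it is, and leave the short tray alone.

Things in the scene. Friction and masses are not known exactly. Their poses are not given: they have to be found in the camera images.
- spare_mid (a point): Centre, 25 mm above the underside, of the long empty grey tray, the one to move: rim 156 mm long (x) by 64 wide (y), 50 high (z up), 0.09-0.18 kg. Grip across y at mid-length on the vertical skirt round its rim, 26 to 50 mm above the underside, 64 mm over its flat faces. Below, it tapers to a foot 124 by 35 mm. Finger tab at its +x end. Starts within 60 degrees of the full tray's heading.
- spare_tab (a point): Middle of the empty tray's flat finger tab (36 mm wide, 4 thick), which sticks out 16 mm from the rim at its +x end only: 86 mm from the tray's centre, 48 mm above its underside.
- full: Tray holding jigsaw pieces, 0.35 kg, loose, of the same shape as the empty one. Origin: centre of its underside, on the table; x towards its tab, z up. Lugs under its rim, two a side at x = +48 and -20 mm, tops 48 mm up, carry a turned tray (underside at 48 mm; play 8 mm each way across, 10 lengthwise). With tabs at one end the lugs enter wall notches and the tray nests (underside at 24 mm).
- short: Bystander: short empty grey tray, 100 by 64 by 50 mm high, without lugs or tab. Origin at the centre of its underside, x along its length, z up.
Mind the look-alikes: they are no part of the job. Leave any purple look-alike of the part that bears spare_mid alone.

How it is judged (in metres and radians):
At the end, for the whole second after the job is handed in: Empty tray released, at rest on the full tray's lugs: its centre 66-80 mm above the full tray's underside, within 15 mm lengthwise and crosswise, 0.2 rad; tab at the opposite end (65 mm or more past centre); both level within 0.1 rad; full tray on the table, within 40 mm of its start (x of spare_mid in the frame of full between -0.015 and 0.015 m and y of spare_mid in the frame of full between -0.015 and 0.015 m and z of spare_mid in the frame of full between 0.066 and 0.08 m and x of spare_tab in the frame of full below -0.065 m and angle between the x axis of spare_mid and the x axis of full, either way round below 0.2 rad and angle between each of spare_mid, full's own z axis and vertical below 0.1 rad and distance of full from where it was at the start of the episode below 0.04 m and height (world z) of full below 0.01 m and linear speed of each of spare, full below 0.02 m/s); the robot touches nothing.
It fails at once if the short tray is moved by more than 30 mm (distance of short from where it was at the start of the episode above 0.03 m).
It fails at once if the empty tray is let go or dropped with its centre more than 120 mm above the table (its centre stands at 73 mm when stacked) (height (world z) of spare_mid above 0.12 m and contact force between the fingers and spare below 0.05 N).
It also fails if it takes over 35 s, if anything falls off the work surface, if the arm or the gripper's body presses on something with over 40 N, if the wrist force passes 120 N, or if a joint passes its speed limit or range.

## Working session

There is one attempt and no reset: what is moved stays moved. The work goes in short steps, Python scripts to look and compute and a shell command to move; the robot and the scene stay as the last step left them, time stands still between calls to the robot, and variables do not carry over. Pictures are saved under pics/ and viewed, and the job is handed in when it is done.

```bash
mkdir -p pics; ls; python3 - <<'E'
from workcell import *
import cv2,numpy as np
for n in("scene","top"):
    im=get_image(n); cv2.imwrite(f"pics/{n}0.png",im[:,:,::-1]); c=camera_model(n); print(n,c)
print(get_state())
E
```

```text
pics
scene {'vfov': 45.79665161257669, 'cx': 324.4289460219205, 'cy': 245.95281543037035, 'dist_coeffs': array([-0.16786547,  0.        ,  0.        ,  0.        ,  0.        ]), 'T': array([[ 6.45269341e-01,  5.51577565e-01, -5.28573237e-01,
         9.85151315e+02],
       [ 7.63802760e-01, -4.51974026e-01,  4.60787179e-01,
        -4.41262457e+02],
       [ 1.52584963e-02, -7.01057537e-01, -7.12941448e-01,
         7.36872531e+02],
       [ 0.00000000e+00,  0.00000000e+00,  0.00000000e+00,
         1.00000000e+00]])}
top {'vfov': 43.166630432528734, 'cx': 327.1950416320856, 'cy': 234.31127943863666, 'dist_coeffs': array([-0.11553465,  0.        ,  0.        ,  0.        ,  0.        ]), 'T': array([[ 2.44463545e-02, -9.99155128e-01,  3.30364477e-02,
         4.20728313e+02],
       [-9.99585677e-01, -2.49324290e-02, -1.43822507e-02,
         2.28710104e+01],
       [ 1.51937784e-02, -3.26711664e-02, -9.99350661e-01,
         1.20930267e+03],
       [ 0.00000000e+00,  0.00000000e+00,  0.00000000e+00,
         1.00000000e+00]])}
{'clock': 0.1, 'joints': array([-9.07387573e-01,  3.85496120e-01,  6.74453330e-03, -4.37016504e-04,
       -1.19402822e+00, -2.58636713e-01]), 'qvel': array([-0.00038188, -0.0009766 ,  0.00067268,  0.00133001,  0.0023598 ,
       -0.00061652]), 'joint_torque': array([-2.26022712e-03, -3.93318164e+01,  1.88928312e+01,  4.19803396e+00,
       -2.61668894e-03,  1.01701031e-05]), 'tcp_pos': array([ 245.9683483 , -574.01797061,  247.31369075]), 'tool_rot': array([-1.72882279e+00, -2.62102603e+00, -1.59690565e-03]), 'contact_force': array([ 0.23133193,  0.42602348, -0.73003187]), 'wrist_torque': array([ 0.00739723,  0.02228742, -0.02470942]), 'grip_width': 85.48122848489486}
```

View pics/top0.png

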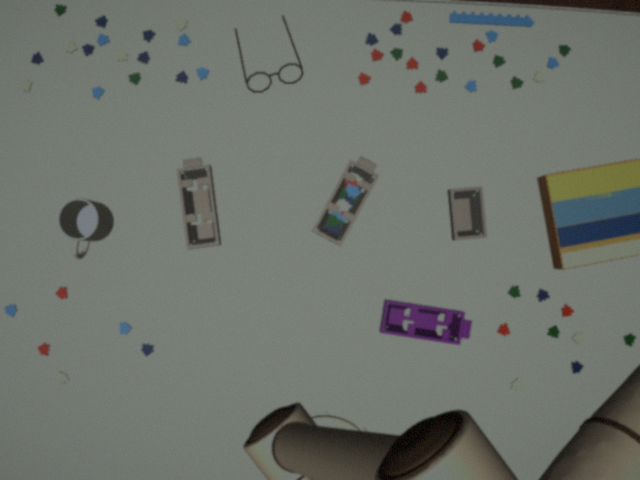

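View pics/scene0.png

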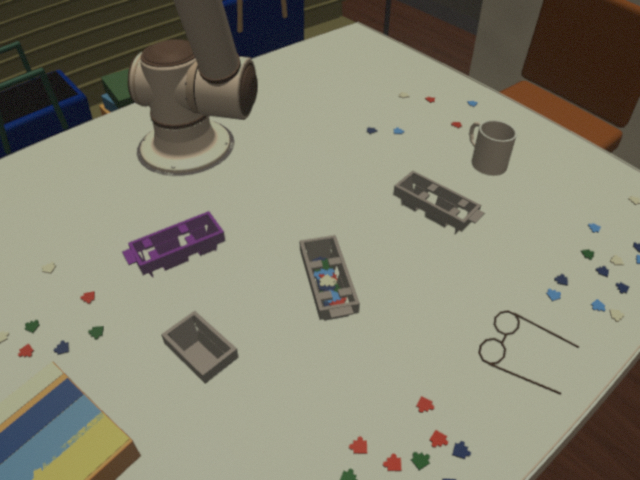

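The top view shows the empty tray at about (198,205) with its tab up at (193,162). The full tray is at (347,203) with its tab at (367,165), the short tray at (467,213), and the purple look-alike at (425,322). Next I measure the rim outlines.

```bash
cat > h.py <<'E'
from workcell import *
import cv2,numpy as np
from scipy.spatial.transform import Rotation as R
def K(n):
    c=camera_model(n); f=240/np.tan(np.radians(c['vfov'])/2)
    return np.array([[f,0,c['cx']],[0,f,c['cy']],[0,0,1]]),c['dist_coeffs'],c['T']
def onplane(n,px,z):
    k,d,T=K(n); u=cv2.undistortPointsIter(np.array(px,float).reshape(-1,1,2),k,d,None,None,(3,50,1e-9)).reshape(-1,2) if hasattr(cv2,'undistortPointsIter') else cv2.undistortPoints(np.array(px,float).reshape(-1,1,2),k,d).reshape(-1,2)
    r=np.c_[u,np.ones(len(u))]@T[:3,:3].T; o=T[:3,3]
    return o+r*((z-o[2])/r[:,2])[:,None]
def project(n,P):
    k,d,T=K(n); Ti=np.linalg.inv(T); rv=cv2.Rodrigues(Ti[:3,:3])[0]
    return cv2.projectPoints(np.array(P,float).reshape(-1,1,3),rv,Ti[:3,3],k,d)[0].reshape(-1,2)
E
python3 - <<'E'
import cv2,numpy as np
im=cv2.imread('pics/top0.png')
a=cv2.resize(im[145:260,165:235],None,fx=5,fy=5,interpolation=cv2.INTER_CUBIC)
b=cv2.resize(im[145:260,305:390],None,fx=5,fy=5,interpolation=cv2.INTER_CUBIC)
cv2.imwrite('pics/crop0.png',np.hstack([a,b]))
print(im[230:250:2,150],im[185,150:250:3].tolist())
E
```

```text
[[120 127 122]
 [117 122 118]
 [116 125 120]
 [120 127 121]
 [119 125 120]
 [119 127 120]
 [118 125 121]
 [118 124 119]
 [121 128 122]
 [117 125 120]] [[119, 128, 121], [117, 124, 116], [117, 126, 121], [115, 124, 119], [120, 126, 122], [118, 126, 120], [119, 128, 121], [117, 125, 118], [122, 130, 124], [113, 121, 117], [95, 103, 105], [93, 101, 104], [93, 102, 107], [93, 103, 105], [95, 102, 101], [116, 124, 118], [99, 108, 111], [90, 97, 98], [110, 117, 111], [101, 109, 104], [90, 99, 102], [75, 81, 77], [120, 128, 121], [120, 128, 122], [119, 126, 121], [119, 126, 119], [116, 125, 119], [118, 125, 121], [121, 128, 122], [121, 128, 122], [118, 127, 120], [118, 125, 120], [123, 130, 124], [117, 127, 120]]
```

View pics/crop0.png

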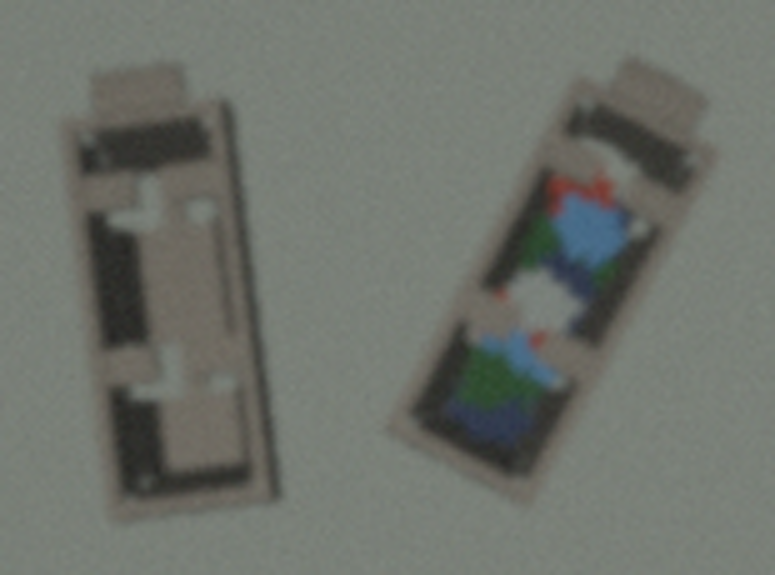

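```bash
python3 - <<'E'
from h import *
im=cv2.imread('pics/top0.png')
cl={'spare':(np.array([(63,122),(222,102),(270,498),(113,520)])/5+[165,145],np.array([(92,72),(183,63)])/5+[165,145]),
'full':(np.array([(577-350,80),(715-350,150),(530-350,503),(390-350,428)])/5+[305,145],np.array([(630-350,57),(708-350,102)])/5+[305,145])}
b=cv2.GaussianBlur(im,(0,0),1).astype(int)
warm=((b[:,:,2]-b[:,:,0]>5)&(b.sum(2)>150)).astype(np.uint8)
for n,(c,t) in cl.items():
    c=c-0.4
    P=onplane('top',c,50)[:,:2]; T=onplane('top',t,50)[:,:2].mean(0)
    e=[np.linalg.norm(P[i]-P[(i+1)%4]) for i in range(4)]
    ce=P.mean(0); ax=(P[0]+P[1]-P[2]-P[3]); print(n,'clicks c',ce.round(1),'yaw',np.degrees(np.arctan2(ax[1],ax[0])).round(1),'edges',np.round(e,1),'tabdist',np.linalg.norm(T-ce).round(1))
    # mask: rim, warm pixels -> plane, long axis by minAreaRect after dropping tab
    x0,y0=c.min(0)-12;x1,y1=c.max(0)+6
    m=np.zeros_like(warm);m[int(y0):int(y1),int(x0):int(x1)]=warm[int(y0):int(y1),int(x0):int(x1)]
    ys,xs=np.nonzero(m);W=onplane('top',np.c_[xs,ys],50)[:,:2].astype(np.float32)
    yaw=np.arctan2(ax[1],ax[0])
    for it in range(3):
        u=np.array([np.cos(yaw),np.sin(yaw)]);v=np.array([-u[1],u[0]])
        s=(W-ce)@u
        r=cv2.minAreaRect(W[s<79]); bx=cv2.boxPoints(r); es=[bx[1]-bx[0],bx[2]-bx[1]]
        L=max(es,key=np.linalg.norm); L=L*np.sign(L@u); yaw=np.arctan2(L[1],L[0])
    print('  rect',np.round(r[0],1),np.round(r[1],1),np.degrees(yaw).round(1))
for n,c in(('short',(467,213)),('purple',(425,322)),('mug',(85,222))): print(n,onplane('top',[c],50)[0].round(0))
st=get_state();print(R.from_rotvec(st['tool_rot']).as_matrix().round(3))
# scene cross-check tray far/near rim corners
s=cv2.imread('pics/scene0.png')
a=cv2.resize(s[160:240,380:495],None,fx=4,fy=4,interpolation=cv2.INTER_CUBIC);b=cv2.resize(s[225:325,285:370],None,fx=4,fy=4,interpolation=cv2.INTER_CUBIC)
a=cv2.copyMakeBorder(a,0,400-a.shape[0],0,0,0);cv2.imwrite('pics/crop1.png',np.hstack([a,b]))
E
```

```text
spare clicks c [506.1 255.6] yaw 9.0 edges [ 62.1 153.7  61.1 154.8] tabdist 93.7
  rect [506.1 256.2] [157.8  67.7] 8.8
full clicks c [520.9 -27. ] yaw -26.5 edges [ 59.6 153.4  60.7 152.1] tabdist 92.5
  rect [520.9 -26.8] [ 66.6 158.1] -27.2
short [ 507. -263.   50.]
purple [ 295. -186.   50.]
mug [471. 476.  50.]
[[-0.394  0.919 -0.001]
 [ 0.919  0.394  0.002]
 [ 0.002 -0.    -1.   ]]
```

View pics/crop1.png

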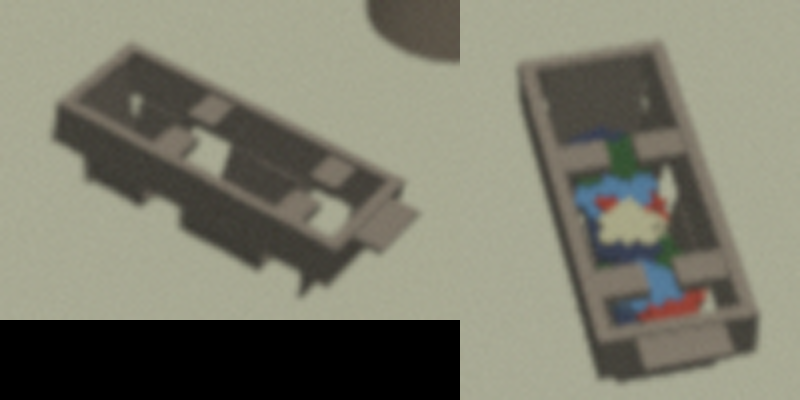

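```bash
python3 - <<'E'
from h import *
s=onplane('scene',np.array([(130,44),(58,103),(335,247),(407,180)])/4+[380,160]-.4,50)
f=onplane('scene',np.array([(58,65),(202,42),(297,316),(142,343)])/4+[285,225]-.4,50)
for P in(s,f):
    a=P[2]+P[3]-P[0]-P[1];print(P[:,:2].round(0).tolist(),P.mean(0).round(1),np.degrees(np.arctan2(a[1],a[0])).round(1))
E
```

```text
[[426.0, 271.0], [436.0, 210.0], [587.0, 236.0], [579.0, 299.0]] [507.1 254.2  50. ] 10.1
[[439.0, -23.0], [467.0, 34.0], [605.0, -37.0], [577.0, -92.0]] [522.2 -29.3  50. ] -26.8
```

Both views agree to within about 2 mm:
- **Spare:** centre (506.5, 255.2), yaw about 9°.
- **Full:** centre (521.3, -27.8), yaw about -27°.

I grip at tool yaw 99° so that the later +144° turn stays inside joint 6's range. Next I move above the spare.

```bash
python3 -m jog '[[30,26,0,0,0,0.03,-1],[65,56,0,0,0,0.06,-1],[100,86,0,0,0,0.1,-1],[135,116,0,0,0,0.14,-1],[170,146,0,0,0,0.18,-1],[205,176,0,0,0,0.21,-1],[240,206,0,0,0,0.248,-1],[275,236,0,0,0,0.248,-1],[310,266,0,0,0,0.248,-1],[345,296,0,0,0,0.248,-1]]' 40; cat > rel.py <<'E'
from h import *
import sys
# remaining shift in tool axes to world target x y z yaw(tool x)
st=get_state();M=R.from_rotvec(st['tool_rot']).as_matrix()
x,y,z,yaw=map(float,sys.argv[1:5]);t=np.radians(yaw)
G=np.array([[np.cos(t),np.sin(t),0],[np.sin(t),-np.cos(t),0],[0,0,-1]]).T
print('clock',st['clock'],'tcp',st['tcp_pos'].round(1),'toolyaw',np.degrees(np.arctan2(M[1,0],M[0,0])).round(2),'j',st['joints'].round(2),'F',st['contact_force'].round(1),'w',round(st['grip_width'],1))
print('shift',(M.T@(np.array([x,y,z])-st['tcp_pos'])).round(1),'turn',R.from_matrix(M.T@G.T if 0 else M.T@np.array([[np.cos(t),np.sin(t),0],[np.sin(t),-np.cos(t),0],[0,0,-1]])).as_rotvec().round(4))
E
python3 rel.py 506.5 255.2 120 99
```

```text
clock: 1.1
tcp_pos: [382.2, -138.9, 248.3]
tool_rot: [2.041, 2.388, 0.0]
contact_force: [1.3, -0.1, 0.5]
grip_width: 85.6
clock 1.1 tcp [ 382.2 -138.9  248.3] toolyaw 98.98 j [ 0.06  0.   -0.48 -0.   -1.09 -1.47] F [ 1.3 -0.1  0.5] w 85.6
shift [369.9 184.2 128.4] turn [ 0.0002 -0.0001 -0.0004]
```

```bash
python3 -m jog '[[40,20,0,0,0,0,-1],[80,40,0,0,0,0,-1],[120,60,0,0,0,0,-1],[160,80,0,0,0,0,-1],[200,100,10,0,0,0,-1],[240,120,30,0,0,0,-1],[280,139,50,0,0,0,-1],[320,159,75,0,0,0,-1],[355,177,100,0,0,0,-1],[370,184,128,0,0,0,-1]]' 40; python3 -m jog '[[0,0,0,0,0,0,-1],[0,0,0,0,0,0,-1]]'
python3 rel.py 506.5 255.2 31 99
python3 - <<'E'
from h import *
for n in("scene","top"):
    im=get_image(n); p=project(n,[get_state()['tcp_pos']])[0].astype(int); print(n,p)
    c=im[max(p[1]-75,0):p[1]+75,max(p[0]-75,0):p[0]+75,::-1]; cv2.imwrite(f'pics/g1_{n}.png',cv2.resize(c,None,fx=4,fy=4,interpolation=cv2.INTER_CUBIC))
E
```

```text
clock: 2.1
tcp_pos: [507.5, 256.9, 119.1]
tool_rot: [2.037, 2.391, 0.003]
contact_force: [0.3, -1.0, -0.1]
grip_width: 85.4
clock: 2.3
tcp_pos: [505.9, 253.1, 119.5]
tool_rot: [-2.04, -2.389, 0.004]
contact_force: [0.5, -0.1, 0.4]
grip_width: 85.5
clock 2.3 tcp [505.9 253.1 119.5] toolyaw 99.02 j [ 0.75  0.41 -0.31  0.   -0.85 -2.16] F [ 0.5 -0.1  0.4] w 85.5
shift [ 2.1  1.1 88.5] turn [-0.0021  0.0017  0.0004]
scene [442 164]
top [191 203]
```

View pics/g1_scene.png

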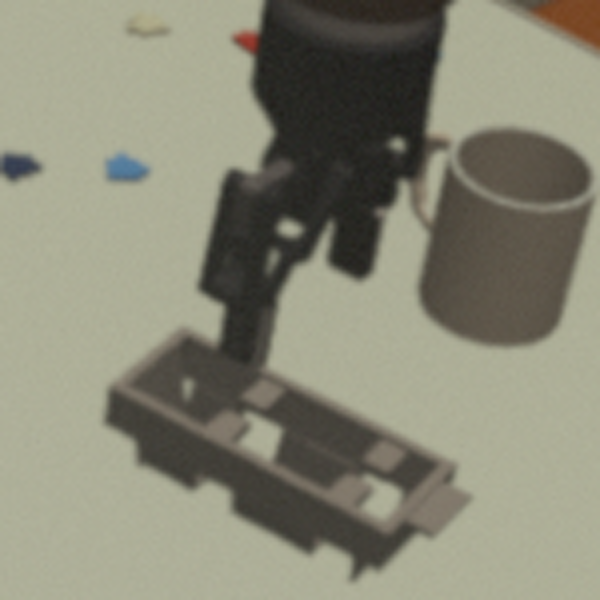

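The open fingers straddle the tray and the mug is clear, so I go down.

```bash
python3 -m jog '[[2,1,15,0,0,0,-1],[2,1,35,0,0,0,-1],[2,1,55,0,0,0,-1],[2,1,70,0,0,0,-1],[2,1,82,0,0,0,-1],[2,1,88,0,0,0,-1],[2,1,88,0,0,0,-1]]' 40; 
python3 rel.py 506.5 255.2 31 99
python3 - <<'E'
from h import *
for n in("scene",):
    im=get_image(n); p=project(n,[get_state()['tcp_pos']])[0].astype(int)
    c=im[max(p[1]-75,0):p[1]+75,max(p[0]-75,0):p[0]+75,::-1]; cv2.imwrite(f'pics/g2_{n}.png',cv2.resize(c,None,fx=4,fy=4,interpolation=cv2.INTER_CUBIC))
E
```

```text
clock: 3.1
tcp_pos: [507.1, 255.2, 32.5]
tool_rot: [2.041, 2.388, -0.0]
contact_force: [0.6, -0.0, 0.0]
grip_width: 85.5
clock 3.1 tcp [507.1 255.2  32.5] toolyaw 98.96 j [ 0.75  0.53 -0.38  0.   -0.66 -2.17] F [ 0.6 -0.   0. ] w 85.5
shift [ 0.1 -0.6  1.5] turn [ 0.      0.     -0.0007]
```

View pics/g2_scene.png

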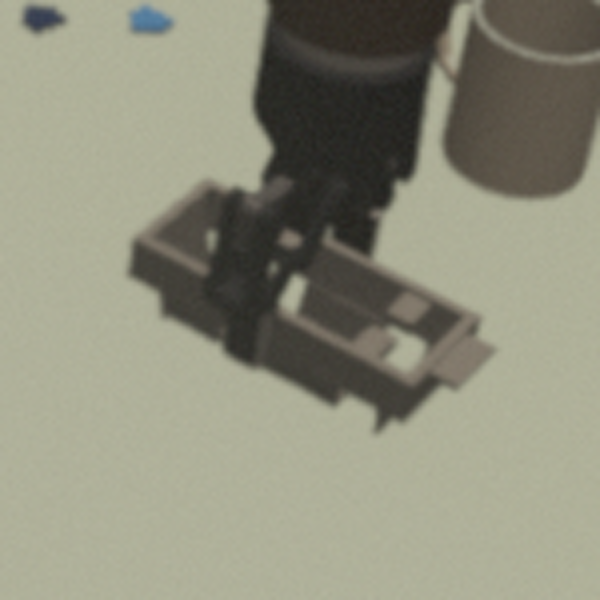

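The fingers stand either side of the skirt at mid-length, so I close.

```bash
python3 -m jog '[[0,0,0,0,0,0,1],[0,0,0,0,0,0,1],[0,0,0,0,0,0,1],[0,0,0,0,0,0,1],[0,0,0,0,0,0,1],[0,0,0,0,0,0,1]]' 40; python3 -m jog '[[0,0,-5,0,0,0,1],[0,0,-15,0,0,0,1],[0,0,-30,0,0,0,1],[0,0,-50,0,0,0,1],[0,0,-75,0,0,0,1],[0,0,-95,0,0,0,1],[0,0,-105,0,0,0,1],[0,0,-105,0,0,0,1]]'
python3 rel.py 521.3 -27.8 136 243
python3 - <<'E'
from h import *
for n in("scene",):
    im=get_image(n); p=project(n,[get_state()['tcp_pos']])[0].astype(int)
    c=im[max(p[1]-75,0):p[1]+75,max(p[0]-75,0):p[0]+75,::-1]; cv2.imwrite(f'pics/g3_{n}.png',cv2.resize(c,None,fx=4,fy=4,interpolation=cv2.INTER_CUBIC))
E
```

```text
clock: 3.75
tcp_pos: [507.6, 256.2, 33.4]
tool_rot: [2.04, 2.389, 0.003]
contact_force: [-1.2, -0.3, 5.7]
grip_width: 63.5
clock: 4.55
tcp_pos: [507.5, 256.0, 138.8]
tool_rot: [2.04, 2.388, 0.005]
contact_force: [0.0, 0.6, -1.3]
grip_width: 63.3
clock 4.55 tcp [507.5 256.  138.8] toolyaw 98.98 j [ 0.75  0.39 -0.28  0.   -0.89 -2.17] F [ 0.   0.6 -1.3] w 63.3
shift [-282.4  -30.7    2.3] turn [ 3.2000e-03  2.5000e-03 -2.5135e+00]
```

View pics/g3_scene.png

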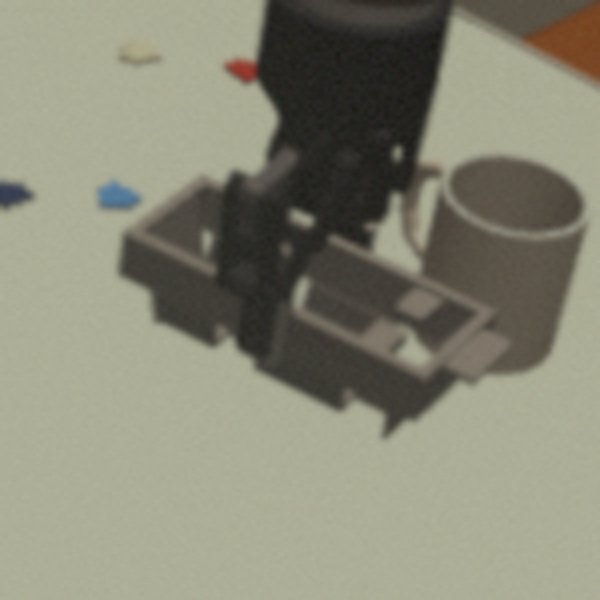

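Grip width is 63.3 mm and the tray is lifted level. Now I carry it and turn it.

```bash
python3 -m jog '[[-5,0,0,0,0,-0.05,1],[-15,-1,0,0,0,-0.15,1],[-30,-3,0,0,0,-0.28,1],[-45,-5,0,0,0,-0.42,1],[-60,-6,0,0,0,-0.56,1],[-75,-8,0,0,0,-0.7,1],[-90,-9,0,0,0,-0.84,1],[-105,-11,0,0,0,-0.98,1],[-120,-13,0,0,0,-1.12,1],[-135,-15,0,0,0,-1.26,1]]'
python3 rel.py 521.3 -27.8 136 243
```

```text
clock: 5.6
tcp_pos: [512.2, 118.8, 135.6]
tool_rot: [-0.233, -3.13, 0.003]
contact_force: [0.0, -0.0, -2.3]
grip_width: 63.2
clock 5.6 tcp [512.2 118.8 135.6] toolyaw 171.48 j [ 0.54  0.33 -0.39 -0.   -0.85 -0.68] F [ 0.  -0.  -2.3] w 63.2
shift [ -30.7 -143.6   -0.2] turn [ 3.0000e-04 -3.9000e-03 -1.2482e+00]
```

```bash
python3 -m jog '[[-3,-15,0,0,0,-0.14,1],[-6,-30,0,0,0,-0.28,1],[-9,-45,0,0,0,-0.42,1],[-13,-62,0,0,0,-0.56,1],[-17,-80,0,0,0,-0.7,1],[-21,-98,0,0,0,-0.84,1],[-25,-115,0,0,0,-0.98,1],[-28,-130,0,0,0,-1.1,1],[-30,-140,0,0,0,-1.2,1],[-31,-144,0,0,0,-1.252,1]]'
python3 -m jog '[[0,0,0,0,0,0,1],[0,0,0,0,0,0,1],[0,0,0,0,0,0,1]]'
python3 rel.py 521.3 -27.8 136 243
python3 - <<'E'
from h import *
o=[]
for n in("scene","top"):
    im=get_image(n); p=project(n,[get_state()['tcp_pos']])[0].astype(int);cv2.imwrite(f'pics/g4_{n}_raw.png',im[:,:,::-1])
    x0,y0=p[0]-50,p[1]-65
    print(n,x0,y0)
    o.append(cv2.resize(im[y0:y0+130,x0:x0+95,::-1],None,fx=4,fy=4,interpolation=cv2.INTER_CUBIC))
cv2.imwrite('pics/g4.png',np.hstack(o))
E
```

```text
clock: 6.6
tcp_pos: [520.6, -28.3, 135.5]
tool_rot: [1.639, -2.676, -0.002]
contact_force: [0.5, 0.3, -1.4]
grip_width: 63.6
clock: 6.9
tcp_pos: [521.5, -26.9, 136.7]
tool_rot: [1.638, -2.679, -0.001]
contact_force: [0.4, 0.4, -1.2]
grip_width: 63.3
clock 6.9 tcp [521.5 -26.9 136.7] toolyaw -117.12 j [ 0.26  0.33 -0.4  -0.   -0.85  0.84] F [ 0.4  0.4 -1.2] w 63.3
shift [ 0.8 -0.2  0.7] turn [ 0.001  -0.0007 -0.0021]
scene 279 166
top 297 132
```

View pics/g4.png

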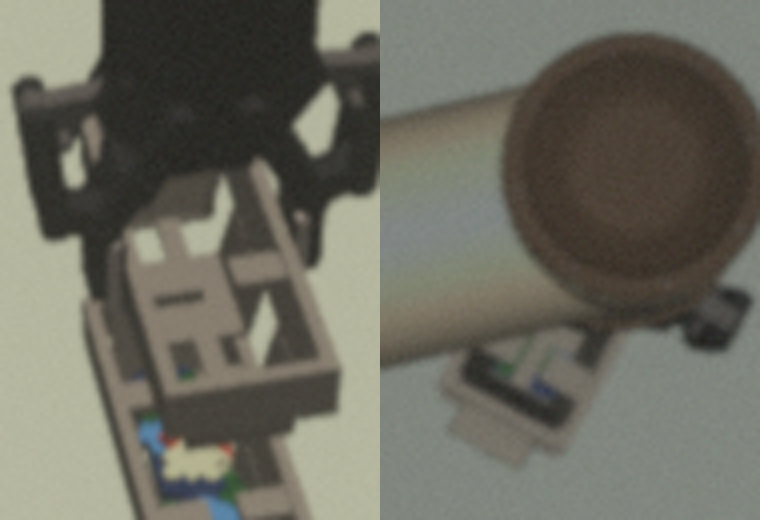

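The tray is turned with its tab towards the robot, opposite the full tray's tab. I check its lengthwise offset in the hand.

```bash
python3 - <<'E'
from h import *
c=np.array([521.5,-26.9]);t=np.radians(-27.1);u=np.array([np.cos(t),np.sin(t)]);v=np.array([-u[1],u[0]])
A=onplane('scene',np.array([(163,405),(342,372)])/4+[279,166]-.4,153.5)[:,:2]
B=onplane('top',np.array([(440-380,385),(557-380,453)])/4+[297,132]-.4,153.5)[:,:2]
C=onplane('top',np.array([(447-380,427),(522-380,468)])/4+[297,132]-.4,151)[:,:2]
for n,P in(('far end',A),('tab end rim',B),('tab tip',C)): print(n,np.c_[(P-c)@u,(P-c)@v].round(1).tolist())
E
```

```text
far end [[82.9, -35.2], [81.0, 30.1]]
tab end rim [[-77.5, 30.0], [-79.2, -28.9]]
tab tip [[-92.0, 18.6], [-92.1, -18.6]]
```

The offset is about 2 mm, well within the play. I lower with a small correction.

```bash
python3 -m jog '[[0.5,1,6,0,0,0,1],[1,1.5,16,0,0,0,1],[1,1.5,28,0,0,0,1],[1,1.5,38,0,0,0,1],[1,1.5,44,0,0,0,1],[1,1.5,47,0,0,0,1],[1,1.5,48,0,0,0,1],[1,1.5,48,0,0,0,1]]'
python3 rel.py 521.3 -27.8 81.5 243
```

```text
clock: 7.8
tcp_pos: [520.3, -27.4, 89.4]
tool_rot: [-1.639, 2.68, -0.0]
contact_force: [-0.1, -0.1, -2.4]
grip_width: 63.1
clock 7.8 tcp [520.3 -27.4  89.4] toolyaw -117.08 j [ 0.26  0.39 -0.45  0.   -0.73  0.84] F [-0.1 -0.1 -2.4] w 63.1
shift [-0.1 -1.1  7.9] turn [-0.0003  0.0001 -0.0015]
```

```bash
python3 -m jog '[[0,0,1.5,0,0,0,1],[0,0,3,0,0,0,1],[0,0,4.5,0,0,0,1],[0,0,5.5,0,0,0,1],[0,0,5.5,0,0,0,1]]'
python3 -m jog '[[0,0,1,0,0,0,1],[0,0,1,0,0,0,1]]'
python3 -m jog '[[0,0,1,0,0,0,1],[0,0,1,0,0,0,1]]'
```

```text
clock: 8.3
tcp_pos: [519.9, -27.4, 83.7]
tool_rot: [1.639, -2.68, -0.0]
contact_force: [-0.1, 0.7, -2.1]
grip_width: 63.4
clock: 8.5
tcp_pos: [520.0, -27.4, 82.7]
tool_rot: [1.639, -2.68, -0.0]
contact_force: [0.1, 0.1, -2.3]
grip_width: 63.9
clock: 8.7
tcp_pos: [520.0, -27.4, 81.7]
tool_rot: [1.639, -2.68, -0.0]
contact_force: [-0.6, -0.7, -1.8]
grip_width: 63.4
```

```bash
for i in 1; do python3 -m jog '[[0,0,0.7,0,0,0,1],[0,0,0.7,0,0,0,1]]'; done
python3 -m jog '[[0,0,0.7,0,0,0,1],[0,0,0.7,0,0,0,1]]'
python3 - <<'E'
from h import *
im=get_image("scene");c=im[190:330,270:400,::-1];cv2.imwrite('pics/g5.png',cv2.resize(c,None,fx=4,fy=4,interpolation=cv2.INTER_CUBIC))
E
```

```text
clock: 8.9
tcp_pos: [520.1, -27.4, 81.5]
tool_rot: [-1.64, 2.68, -0.0]
contact_force: [-0.9, -0.3, 1.1]
grip_width: 63.5
clock: 9.1
tcp_pos: [520.1, -27.4, 81.4]
tool_rot: [-1.64, 2.68, -0.001]
contact_force: [-2.5, 0.6, 6.0]
grip_width: 63.3
```

View pics/g5.png

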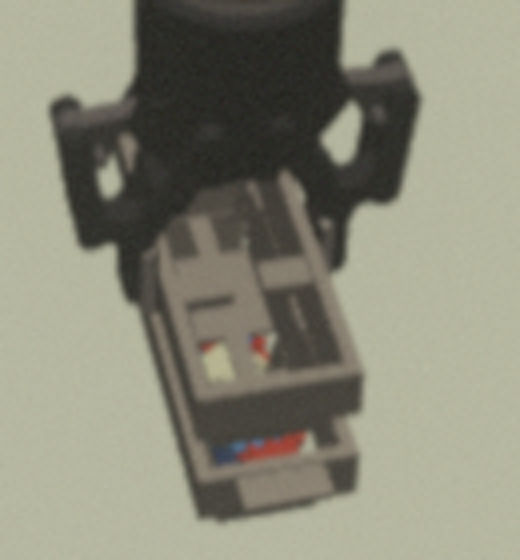

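Contact came at 48 mm above the table pick height, which means the spare is on the lugs, and the tray looks aligned. I release and retreat.

```bash
python3 -m jog '[[0,0,0,0,0,0,0],[0,0,0,0,0,0,-0.6],[0,0,0,0,0,0,-1],[0,0,0,0,0,0,-1],[0,0,0,0,0,0,-1],[0,0,0,0,0,0,-1]]'; python3 -m jog '[[0,0,-10,0,0,0,-1],[0,0,-25,0,0,0,-1],[0,0,-45,0,0,0,-1],[0,0,-70,0,0,0,-1],[0,0,-100,0,0,0,-1],[0,0,-130,0,0,0,-1],[0,0,-160,0,0,0,-1]]'
python3 rel.py 400 -300 240 243
```

```text
clock: 9.75
tcp_pos: [520.0, -27.4, 80.3]
tool_rot: [1.639, -2.68, -0.0]
contact_force: [0.2, 0.5, -0.5]
grip_width: 85.3
clock: 10.45
tcp_pos: [519.8, -27.5, 242.5]
tool_rot: [-1.639, 2.679, -0.001]
contact_force: [0.1, -0.2, -0.8]
grip_width: 85.1
clock 10.45 tcp [519.8 -27.5 242.5] toolyaw -117.08 j [ 0.26  0.21 -0.26  0.   -1.1   0.84] F [ 0.1 -0.2 -0.8] w 85.1
shift [297.2 -17.4   2.4] turn [-0.0007  0.0005 -0.0015]
```

```bash
python3 -m jog '[[30,-1,0,0,0,0,-1],[70,-3,0,0,0,0,-1],[110,-5,0,0,0,0,-1],[150,-7,0,0,0,0,-1],[190,-9,0,0,0,0,-1],[230,-11,0,0,0,0,-1],[260,-13,0,0,0,0,-1],[280,-15,0,0,0,0,-1],[295,-17,0,0,0,0,-1],[295,-17,0,0,0,0,-1]]'
python3 - <<'E'
from h import *
a=get_image("scene");b=get_image("top")
A=cv2.resize(a[200:330,280:380,::-1],None,fx=4,fy=4,interpolation=cv2.INTER_CUBIC);B=cv2.resize(b[140:270,300:400,::-1],None,fx=4,fy=4,interpolation=cv2.INTER_CUBIC)
cv2.imwrite('pics/g6.png',np.hstack([A,B]))
E
```

```text
clock: 11.45
tcp_pos: [400.1, -299.1, 241.1]
tool_rot: [-1.636, 2.682, -0.001]
contact_force: [-0.2, 0.4, -0.4]
grip_width: 85.5
```

View pics/g6.png

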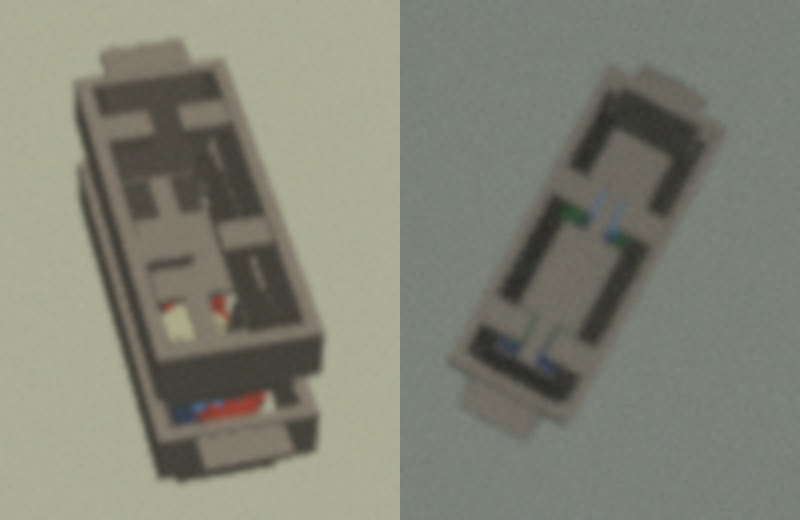

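```bash
python3 - <<'E'
from h import *
S=onplane('scene',np.array([(75,82),(222,60),(324,333),(156,361)])/4+[280,200]-.4,98)[:,:2]
T=onplane('top',np.array([(212,67),(323,130),(168,425),(48,362)])/4+[300,140]-.4,98)[:,:2]
f=np.array([521.3,-27.8]);t=np.radians(-27);u=np.array([np.cos(t),np.sin(t)]);v=np.array([-u[1],u[0]])
for n,P,a in(('scene',S,S[2]+S[3]-S[0]-S[1]),('top',T,T[0]+T[1]-T[2]-T[3])):
    c=P.mean(0);print(n,c.round(1),'in full',((c-f)@u).round(1),((c-f)@v).round(1),'yaw',np.degrees(np.arctan2(a[1],a[0])).round(1),'sides',[np.linalg.norm(P[i]-P[(i+1)%4]).round(1) for i in range(4)])
F=onplane('scene',np.array([(160,440),(318,411)])/4+[280,200]-.4,50)[:,:2];print('full tab-end corners',F.round(1), np.c_[(F-f)@u,(F-f)@v].round(1))
st=get_state();print(st['clock'],np.abs(st['qvel']).max())
E
```

```text
scene [521.1 -30. ] in full 0.8 -2.0 yaw -27.0 sides [np.float64(62.6), np.float64(154.0), np.float64(63.9), np.float64(153.6)]
top [519.7 -27.3] in full -1.7 -0.3 yaw -27.0 sides [np.float64(58.9), np.float64(153.8), np.float64(62.1), np.float64(155.8)]
full tab-end corners [[575.6 -91.2]
 [603.6 -34.9]] [[ 77.1 -31.8]
 [ 76.6  31.1]]
11.55 0.017108287968631387
```

Both views put the spare within about 2 mm and about 0.0 rad of centred on the full tray, which hasn't moved. I hand in.

```bash
python3 -m jog '[[0,0,0,0,0,0,-1],[0,0,0,0,0,0,-1],[0,0,0,0,0,0,-1]]'; python3 -c "
from workcell import *
print(hand_in())"
```

```text
clock: 11.85
tcp_pos: [401.1, -297.2, 240.5]
tool_rot: [-1.641, 2.679, -0.0]
contact_force: [0.3, 0.1, -0.4]
grip_width: 85.3
the job is handed in; nothing more can be done
None
```

The long empty tray now stands on the full tray's lugs, turned end for end. I gripped it by the skirt, turned it 144°, lowered it until it touched with about 6 N, and let go there. The job was handed in at 11.85 s of the 35 s allowed.

- **Centring:** the last pictures put the empty tray within about 2 mm of the full tray's centre in both views. The two views differ from each other by 2–3 mm, about the calibration error. The headings agree to within about 1°, and the tabs are at opposite ends.
- **Height:** the tray met the lugs 48 mm above its starting height, so it is stacked and not nested. I took this from the tool height at contact. The camera check assumed that height rather than measuring it.
- **Other trays:** the full tray's tab-end corners are where they were at the start. I never went near the short tray, but I did not re-measure it.
- **Robot:** the gripper is open and well clear of everything. No check failed.

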